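# Put the lids on the glazed jars

### The job

Four glazed jars, a large and a small one in blue and a large and a small one in amber, are ready to be packed: put on each the lid of its own colour and size, seated flat in the mouth. Set the lids down gently rather than dropping them, and leave the jars standing where they are. The unglazed cream-white jar and lid still have to be glazed, so leave both alone.

Things in the scene. Friction and masses are not known exactly. Their poses are not given: they have to be found in the camera images.
- lid_large_blue: large round lid, glossy cobalt blue, loose, right way up, 0.15 kg: disc 88 mm wide, 6 mm thick; under it a pale tapered plug 8 mm deep (54 mm wide at its foot, 64 at the disc); on it a round knob 24 mm wide, 30 mm high. Origin: centre of the plug's foot, z up; disc from z = 8 to 14 mm, knob from 14 to 44. Seated, its disc lies on the jar's rim, this origin 52 mm above the jar's.
- jar_large_blue: large round open jar, glossy cobalt blue, standing upright, loose: 90 mm outer diameter, 60 mm high, wall 8 mm, mouth 74 mm wide, inner floor 8 mm above its underside, about 0.45 kg. Origin: centre of its underside; z points up to the mouth.
- lid_large_amber: large round lid, glossy honey amber (yellow-orange), loose, right way up, 0.15 kg: disc 88 mm wide, 6 mm thick; under it a pale tapered plug 8 mm deep (54 mm wide at its foot, 64 at the disc); on it a round knob 24 mm wide, 30 mm high. Origin: centre of the plug's foot, z up; disc from z = 8 to 14 mm, knob from 14 to 44. Seated, its disc lies on the jar's rim, this origin 52 mm above the jar's.
- jar_large_amber: large round open jar, glossy honey amber (yellow-orange), standing upright, loose: 90 mm outer diameter, 60 mm high, wall 8 mm, mouth 74 mm wide, inner floor 8 mm above its underside, about 0.45 kg. Origin: centre of its underside; z points up to the mouth.
- lid_small_blue: small round lid, glossy cobalt blue, loose, right way up, 0.08 kg: disc 64 mm wide, 6 mm thick; under it a pale tapered plug 8 mm deep (30 mm wide at its foot, 40 at the disc); on it a round knob 24 mm wide, 30 mm high. Origin: centre of the plug's foot, z up; disc from z = 8 to 14 mm, knob from 14 to 44. Seated, its disc lies on the jar's rim, this origin 42 mm above the jar's.
- jar_small_blue: small round open jar, glossy cobalt blue, standing upright, loose: 66 mm outer diameter, 50 mm high, wall 8 mm, mouth 50 mm wide, inner floor 8 mm above its underside, about 0.25 kg. Origin: centre of its underside; z points up to the mouth.
- lid_small_amber: small round lid, glossy honey amber (yellow-orange), loose, right way up, 0.08 kg: disc 64 mm wide, 6 mm thick; under it a pale tapered plug 8 mm deep (30 mm wide at its foot, 40 at the disc); on it a round knob 24 mm wide, 30 mm high. Origin: centre of the plug's foot, z up; disc from z = 8 to 14 mm, knob from 14 to 44. Seated, its disc lies on the jar's rim, this origin 42 mm above the jar's.
- jar_small_amber: small round open jar, glossy honey amber (yellow-orange), standing upright, loose: 66 mm outer diameter, 50 mm high, wall 8 mm, mouth 50 mm wide, inner floor 8 mm above its underside, about 0.25 kg. Origin: centre of its underside; z points up to the mouth.
- lid_unglazed: large round lid, matt cream-white, unglazed, loose, right way up, 0.15 kg: disc 88 mm wide, 6 mm thick; under it a pale tapered plug 8 mm deep (54 mm wide at its foot, 64 at the disc); on it a round knob 24 mm wide, 30 mm high. Origin: centre of the plug's foot, z up; disc from z = 8 to 14 mm, knob from 14 to 44. It is to be left where it lies.
- jar_unglazed: large round open jar, matt cream-white, unglazed, standing upright, loose: 90 mm outer diameter, 60 mm high, wall 8 mm, mouth 74 mm wide, inner floor 8 mm above its underside, about 0.45 kg. Origin: centre of its underside; z points up to the mouth. It is to be left where it stands, open.
Mind the look-alikes: they are no part of the job. Leave any pink look-alike of the lid_large_amber alone.

How it is judged:
By the outcome, as a careful person would: the job done as asked, in the order asked, and still so for the second after the job is handed in, with the robot touching nothing.
It also fails if it takes over 122 s, if anything falls off the work surface, if the arm or the gripper's body presses on something with over 40 N, if the wrist force passes 120 N, or if a joint passes its speed limit or range.

### The arm

A 6-joint arm with a two-finger parallel gripper is mounted at the origin on the work surface. World frame = base frame: x ahead of the robot, y to its left, z up, the work surface at z = 0. Lengths are in m, angles in rad, forces in N, time in s.
With the tool pointing down it reaches from about 0.325 to 0.875 m from the base axis. Payload 4.4 kg.
Tool frame: the origin (TCP) lies on the centre line of the jaws, within the pads' length; the fingertips stand 8 mm ahead of it and the grasp point (between the pads) lies 11 mm behind it (env.tip_reach is the distance from the TCP to the fingertips, in m); z points along the fingers, x is the direction in which the jaws open and shut, and the axes are right-handed (so a half turn about z gives the same grasp; the last joint's range is limited). The gripper opens to 85 mm and grips with 20 to 120 N. Pads are 22 mm wide; open, the fingers measure 114 mm over their backs; the gripper's body (76 mm by 85 mm) begins 54 mm behind the grasp point. The pads swing forward as they close: fully open they stand 13 mm farther back than shut.
Start: joints at [-1.317, 0.207, 1.542, -0, 1.393, -0.15], TCP at [0.226, -0.529, 0.239] pointing down, gripper open.
Joint ranges: [-2.73, 2.73], [-0.86, 2.22], [0.23, 2.46], [-1.11, 4.25], [0.08, 2.63], [-2.82, 2.82]. Speed limits (rad/s): [2.79, 2.79, 3.14, 3.14, 3.14, 3.14].

### API

Orientations are given as a unit quaternion [w, x, y, z].
In Python, from rig import monitor, optics, hand_in, env gives the robot as it stands. The module is installed in compiled form; this text tells all that it offers.
- The arm moves only by the shell command python3 -m pendant 'ROWS' [FORCE]. ROWS is JSON, a list of rows, each an object of numbers: "gripper": the opening, from 0 (shut) to 1 (fully open); "x", "y", "z": the shift along the tool's x, y, z normalised to -1 to 1, where 1 is 500 mm; "twist": the turn about the tool's z normalised to -1 to 1, where 1 is 0.5 rad. In form: [{"gripper": .., "x": .., "y": .., "z": .., "twist": ..}, ...]. A call has 1 to 20 rows; each row is the pose to reach, as a shift and turn from the pose measured when the call began, along the tool's axes at that moment; what a row does not reach only later rows make up. A row lasts 1/8 s, in which the tool goes at most 62.5 mm and 10.7 degrees, less where a joint would pass 70% of its speed; a pose out of reach is approached as far as the arm can. A call with a number of a shift or a turn outside -1 to 1 is refused whole. A call with a gripper value outside its range is refused whole. The fingers move at their own pace and stop on an object; FORCE is the grip in N (left out, the last holds). Time passes only in rows, so rows that repeat a pose let the fingers close. It gives the time, the measured TCP pose, the force and the opening at its end, in the units of the state.
- monitor.state(): the state, without advancing time (a new reading comes with each control period).
- optics.grab_frame(name): name is "side" or "top" or "wrist"; returns the picture (400x640x3 uint8, red, green, blue); there is no depth.
- optics.camera_params(name): a dict with "fx", "fy", "cx", "cy" (pixels), "rvec" (rotation vector, rad) and "tvec" (3), from world to camera coordinates, as OpenCV has them. Camera axes: x right, y down, z forward; pixel columns grow to the right and rows downward; lengths in m; the calibration is good to about 2 mm. A picture is of the moment at which its call begins: read the wrist's pose just before it. camera_params takes no time and is no camera call; for the wrist camera it gives the pose at the moment of the call.
- hand_in(): hands the job in, once; it reports no verdict.
Trained networks look in the newest picture that a camera, given by its name, has taken for a name from the list of things; names that differ only in an ending like _2 or _b are one class to them, and where a whole thing is asked for, a point or a joint stands for the part that bears it (a point fixed in the world has none). Each returns a list of dicts, best first, with "p" (0 to 1); they miss things now and then, are a little off and sometimes report something else, mostly with a low value. They report only what shows in the picture. A call takes as long as a camera call. They do not tell look-alikes from the thing itself.
- optics.spot_in(label, camera): "extent" ([left, top, right, bottom] in pixels, round what is visible of it).
- optics.silhouettes(label, camera): "region" (400x640 bool, what is visible of it) and "extent" ([left, top, right, bottom] in pixels, round what is visible of it).
The state is a dict: "time_s": time; "joints": joint angles; "qd": joint speeds; "joint_torque": joint torques, N m; "position": TCP position; "tool_rot": TCP orientation; "contact_force": force on the tool from outside, world axes, zero at the start; "wrist_torque": the same for the moment, N m; "finger_gap": opening from 0.0 (shut) to 1.0 (fully open).
Only numpy, scipy, OpenCV 4.12 (cv2) and the standard library are available. Lean on these libraries where they do the work, as an engineer would, in place of code of your own. Each camera call takes 0.05 s, during which the arm holds its last target. There are 200 camera calls.

## Working session

There is one attempt and no reset: what is moved stays moved. The work goes in short steps, Python scripts to look and compute and a shell command to move; the robot and the scene stay as the last step left them, time stands still between calls to the robot, and variables do not carry over. Pictures are saved under pics/ and viewed, about 12 in all and at most 16, crops included, and the job is handed in when it is done.

```bash
mkdir -p pics; cat > h.py <<'E'
import numpy as np, cv2
from rig import monitor, optics, env
def cam(n):
    p=optics.camera_params(n); K=np.array([[p['fx'],0,p['cx']],[0,p['fy'],p['cy']],[0,0,1.]])
    R=cv2.Rodrigues(np.array(p['rvec'],float))[0]; return K,R,np.array(p['tvec'],float).ravel()
def ray(c,u,v,z):
    K,R,t=c; d=R.T@np.linalg.solve(K,[u,v,1.]); o=-R.T@t; return o+d*(z-o[2])/d[2]
def proj(c,X):
    K,R,t=c; q=K@(R@np.array(X,float)+t); return q[:2]/q[2]
def save(n,f):
    im=optics.grab_frame(n); cv2.imwrite(f,im[:,:,::-1]); return im
def shift(target):
    "world target -> tool shift in row units"
    from scipy.spatial.transform import Rotation as Ro
    s=monitor.state(); w,x,y,z=s['tool_rot']; R=Ro.from_quat([x,y,z,w]).as_matrix()
    return np.round(R.T@(np.array(target)-s['position'])/.5,4)
E
python3 - <<'E'
from h import *
for n in('top','side'): save(n,f'pics/{n}0.png')
c=cam('top'); print(-c[1].T@c[2]); c2=cam('side'); print(-c2[1].T@c2[2])
for l in ['lid_large_blue','lid_small_blue','lid_large_amber','lid_small_amber','lid_unglazed','jar_large_blue','jar_small_blue','jar_large_amber','jar_small_amber','jar_unglazed']:
    for d in optics.spot_in(l,'top')[:3]:
        e=d['extent'];u,v=(e[0]+e[2])/2,(e[1]+e[3])/2
        print(l,round(d['p'],2),np.round(e),ray(c,u,v,.014 if 'lid' in l else .05).round(3))
print(monitor.state())
E
```

```text
[ 0.33857371 -0.00870585  1.15058668]
[0.024945   0.94235116 0.65986894]
lid_large_blue 0.73 [445. 184. 476. 214.] [ 0.544 -0.397  0.014]
lid_large_amber 0.68 [224. 151. 259. 182.] [0.637 0.199 0.014]
lid_small_amber 0.81 [196. 246. 226. 272.] [0.384 0.273 0.014]
lid_small_amber 0.73 [374. 155. 408. 184.] [ 0.627 -0.212  0.014]
lid_unglazed 0.88 [376. 156. 406. 186.] [ 0.623 -0.212  0.014]
lid_unglazed 0.37 [198. 247. 223. 273.] [0.382 0.274 0.014]
lid_unglazed 0.22 [244. 213. 270. 241.] [0.47  0.153 0.014]
jar_large_blue 0.52 [243. 210. 270. 239.] [0.472 0.149 0.05 ]
jar_small_blue 0.74 [155. 181. 191. 208.] [0.553 0.371 0.05 ]
jar_small_blue 0.26 [350. 211. 388. 248.] [ 0.457 -0.143  0.05 ]
jar_large_amber 0.74 [349. 209. 389. 247.] [ 0.462 -0.143  0.05 ]
jar_small_amber 0.75 [244. 215. 269. 240.] [0.465 0.148 0.05 ]
jar_small_amber 0.66 [303. 209. 338. 246.] [ 0.463 -0.019  0.05 ]
jar_unglazed 0.81 [408. 241. 449. 276.] [ 0.382 -0.294  0.05 ]
{'time_s': 0.6, 'joints': array([-1.31747258e+00,  2.06574859e-01,  1.54149519e+00, -1.17424067e-05,
        1.39350704e+00, -1.50532821e-01]), 'qd': array([ 5.30454775e-05, -5.51856164e-04,  5.86033858e-04,  5.88408385e-04,
       -2.91971770e-04, -7.88316411e-04]), 'joint_torque': array([ 9.85253837e-05, -3.82790065e+01, -2.91787040e+01, -2.14733936e-04,
        1.21345140e-03, -9.16172695e-06]), 'position': array([ 0.22592599, -0.5287586 ,  0.23929825]), 'tool_rot': array([ 9.50463338e-06,  8.34556612e-01, -5.50922191e-01,  1.90789811e-06]), 'contact_force': array([-0.37887308,  0.81304674,  0.44779561]), 'wrist_torque': array([ 0.04329363, -0.03442774,  0.01707215]), 'finger_gap': 1.000973294001192}
```

View pics/top0.png

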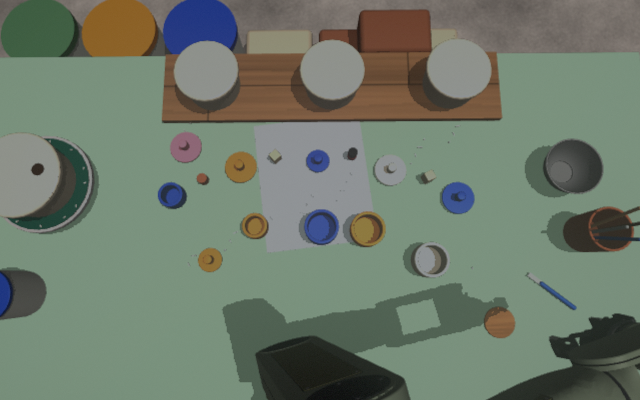

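View pics/side0.png

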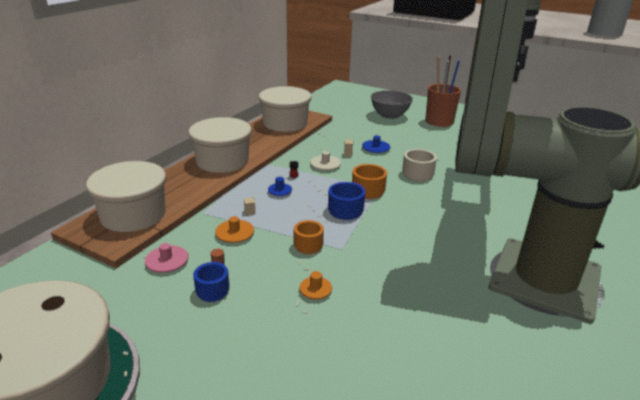

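The top view shows these lids:
- large amber (241,167)
- small amber (210,260)
- small blue (318,161)
- large blue (458,198)
- unglazed (390,170), left alone
- pink look-alike (186,147), left alone

And these jars:
- small blue (171,195)
- small amber (254,226)
- large blue (321,227)
- large amber (367,229)
- unglazed (430,260), left alone

The networks mislabelled several of them, so I'll choose by colour and size and measure with colour masks in both views.

```bash
cat >> h.py <<'E'
GEO={'lid_l':[(.027,0),(.032,.008),(.044,.008),(.044,.014),(.012,.014),(.012,.044)],'lid_s':[(.015,0),(.020,.008),(.032,.008),(.032,.014),(.012,.014),(.012,.044)],
'jar_l':[(.045,0),(.045,.06)],'jar_s':[(.033,0),(.033,.05)]}
def model(c,kind,xy,sh,S=4,dz=0):
    m=np.zeros((sh[0]*S,sh[1]*S),np.uint8); g=GEO[kind]; a=np.linspace(0,2*np.pi,60)
    if kind[0]=='l': g=g[2:]   # plug is pale
    for (r1,z1),(r2,z2) in zip(g,g[1:]):
        P=[(proj(c,[xy[0]+r*np.cos(t),xy[1]+r*np.sin(t),z+dz])+.5)*S for r,z in((r1,z1),(r2,z2)) for t in a]
        cv2.fillConvexPoly(m,cv2.convexHull(np.array(P,np.float32)).astype(np.int32),1)
    ys,xs=np.nonzero(m); return np.array([xs.mean(),ys.mean()])/S-.5, m.sum()/S/S
def cmask(im,col):
    h=cv2.cvtColor(im,cv2.COLOR_RGB2HSV)
    return cv2.inRange(h,(110,120,40),(128,255,255)) if col=='b' else cv2.inRange(h,(10,130,60),(25,255,255))
def find(im,c,col,kind,xy,dz=0,win=None):
    m=cmask(im,col); xy=np.array(xy,float)
    cs,_=cv2.findContours(m,cv2.RETR_EXTERNAL,cv2.CHAIN_APPROX_NONE)
    p=proj(c,[*xy,.025+dz]); best=None
    for k in cs:
        if cv2.contourArea(k)<60: continue
        f=np.zeros_like(m); cv2.drawContours(f,[k],-1,1,-1); ys,xs=np.nonzero(f); q=np.array([xs.mean(),ys.mean()])
        if best is None or np.hypot(*(q-p))<np.hypot(*(best[0]-p)): best=(q,len(xs))
    if best is None: return None
    for _ in range(5):
        mc,A=model(c,kind,xy,m.shape,dz=dz); xy=xy+(ray(c,*best[0],.025+dz)-ray(c,*mc,.025+dz))[:2]
    return xy.round(4),np.round(best[1]/A,2)
E
cat > pos.py <<'E'
T={'lid_lb':('b','lid_l',(458,198)),'lid_la':('a','lid_l',(241,167)),'lid_sb':('b','lid_s',(318,161)),'lid_sa':('a','lid_s',(210,260)),
'jar_lb':('b','jar_l',(321,227)),'jar_la':('a','jar_l',(367,229)),'jar_sb':('b','jar_s',(171,195)),'jar_sa':('a','jar_s',(254,226))}
E
python3 - <<'E'
from h import *; from pos import T
it=cv2.imread('pics/top0.png')[:,:,::-1].copy(); i2=cv2.imread('pics/side0.png')[:,:,::-1].copy()
ct,cs=cam('top'),cam('side')
for k,(col,kind,uv) in T.items():
    a=find(it,ct,col,kind,ray(ct,*uv,.025)[:2]); print(k,a,find(i2,cs,col,kind,a[0]))
v=np.hstack([cv2.resize(it[135:285,140:340],None,fx=2,fy=2,interpolation=2),cv2.resize(it[135:285,340:490],None,fx=2,fy=2,interpolation=2)])
cv2.imwrite('pics/crop.png',v[:,:,::-1])
K,R,t=cam('wrist'); s=monitor.state(); print(-R.T@t-s['position'], K[0,0], R)
print(R.T[:,2])
E
```

```text
lid_lb (array([ 0.5475, -0.3909]), np.float64(0.9)) (array([ 0.5462, -0.3875]), np.float64(0.8))
lid_la (array([0.6369, 0.2017]), np.float64(0.9)) (array([0.6369, 0.2029]), np.float64(0.86))
lid_sb (array([ 0.6534, -0.011 ]), np.float64(0.87)) (array([ 0.6524, -0.009 ]), np.float64(0.78))
lid_sa (array([0.3835, 0.2766]), np.float64(0.87)) (array([0.384 , 0.2784]), np.float64(0.85))
jar_lb (array([ 0.4671, -0.0193]), np.float64(0.89)) (array([ 0.468 , -0.0216]), np.float64(0.86))
jar_la (array([ 0.4615, -0.1408]), np.float64(0.85)) (array([ 0.4605, -0.152 ]), np.float64(0.72))
jar_sb (array([0.558 , 0.3859]), np.float64(0.71)) (array([0.5578, 0.3783]), np.float64(0.84))
jar_sa (array([0.4723, 0.1574]), np.float64(0.81)) (array([0.4727, 0.1542]), np.float64(0.82))
[0.07523423 0.03110057 0.13420378] 316.2253558612433 [[ 3.93201248e-01 -9.19452423e-01  1.42174857e-04]
 [-8.73240849e-01 -3.73390584e-01  3.13097256e-01]
 [-2.87824944e-01 -1.23234385e-01 -9.49721058e-01]]
[-0.28782494 -0.12323438 -0.94972106]
```

View pics/crop.png

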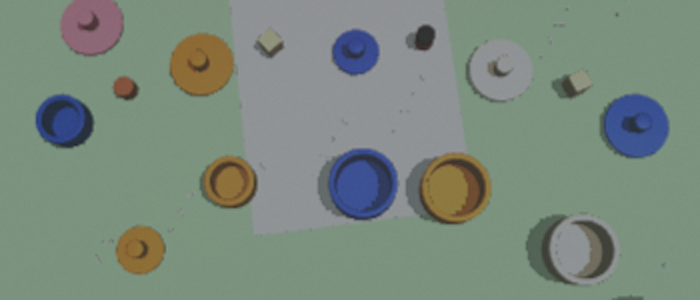

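The crop confirms the choice: the right lids and jars in cobalt blue and amber, with pink and cream left alone. I'll start with the large blue lid.

```bash
python3 -c "
from h import *
print(shift([.547,-.3895,.2]))"
```

```text
[-0.0038 -0.6999  0.0786]
```

```bash
python3 -m pendant '[{"gripper":0.8,"x":-0.0038,"y":-0.35,"z":0.03},{"gripper":0.8,"x":-0.0038,"y":-0.7,"z":0.0786},{"gripper":0.8,"x":-0.0038,"y":-0.7,"z":0.0786},{"gripper":0.8,"x":-0.0038,"y":-0.7,"z":0.0786},{"gripper":0.8,"x":-0.0038,"y":-0.7,"z":0.0786},{"gripper":0.8,"x":-0.0038,"y":-0.7,"z":0.0786},{"gripper":0.8,"x":-0.0038,"y":-0.7,"z":0.0786},{"gripper":0.8,"x":-0.0038,"y":-0.7,"z":0.0786},{"gripper":0.8,"x":-0.0038,"y":-0.7,"z":0.0786}]' 40
python3 - <<'E'
from h import *
s=monitor.state(); c=cam('wrist'); im=save('wrist','pics/w1.png'); print(s['position'])
print(find(im,c,'b','lid_l',(.547,-.39)), proj(c,[.547,-.39,.044]))
print(shift([.547,-.3895,.028]))
E
```

```text
[ 0.22592599 -0.5287586   0.23929825]
None [ 318.94487947 -297.91515593]
[-0.0039 -0.7     0.4227]invalid input at $[0]: expected keys gripper, x, y, z, twist
```

View pics/w1.png

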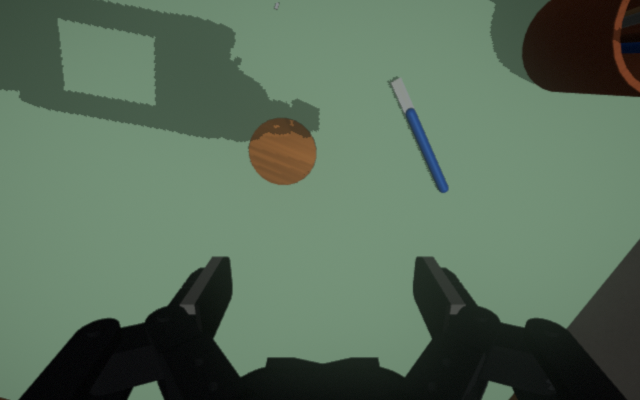

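The call was refused because each row needs all the keys; the wrist picture only shows the start area. I'll add `twist`.

```bash
python3 -m pendant '[{"gripper":0.8,"x":-0.0038,"y":-0.35,"z":0.03,"twist":0},{"gripper":0.8,"x":-0.0038,"y":-0.7,"z":0.0786,"twist":0},{"gripper":0.8,"x":-0.0038,"y":-0.7,"z":0.0786,"twist":0},{"gripper":0.8,"x":-0.0038,"y":-0.7,"z":0.0786,"twist":0},{"gripper":0.8,"x":-0.0038,"y":-0.7,"z":0.0786,"twist":0},{"gripper":0.8,"x":-0.0038,"y":-0.7,"z":0.0786,"twist":0},{"gripper":0.8,"x":-0.0038,"y":-0.7,"z":0.0786,"twist":0},{"gripper":0.8,"x":-0.0038,"y":-0.7,"z":0.0786,"twist":0},{"gripper":0.8,"x":-0.0038,"y":-0.7,"z":0.0786,"twist":0}]' 40
python3 - <<'E'
from h import *
s=monitor.state(); c=cam('wrist'); im=save('wrist','pics/w2.png'); print(s['position'])
a=find(im,c,'b','lid_l',(.547,-.39)); print(a, proj(c,[.547,-.39,.044]))
print(shift([*a[0],.028]))
E
```

```text
time_s: 1.78
position: [0.5459, -0.3905, 0.2003]
tool_rot: [0.0, 0.834, -0.552, 0.0]
contact_force: [-0.4, 0.5, 0.9]
finger_gap: 0.801
[ 0.54587541 -0.39051897  0.20033517]
(array([ 0.5499, -0.3914]), np.float64(0.94)) [321.03364728 181.11974196]
[ 0.0045 -0.0067  0.3448]
```

View pics/w2.png

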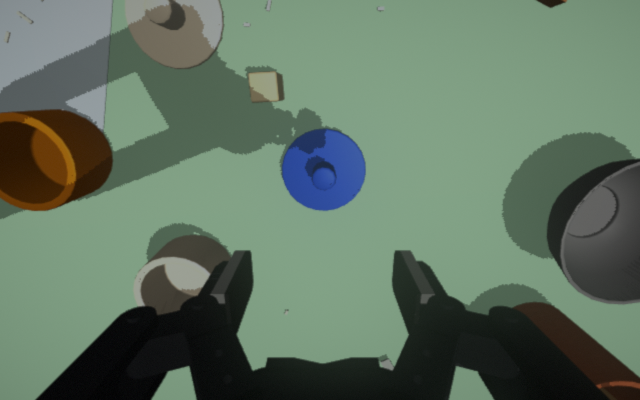

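The wrist view puts the large blue lid at (323,170), agreeing with the other cameras to within about 2 mm. I'll descend, grip and lift.

```bash
python3 -m pendant '[{"gripper":0.8,"x":0.003,"y":-0.004,"z":0.12,"twist":0},{"gripper":0.8,"x":0.003,"y":-0.004,"z":0.24,"twist":0},{"gripper":0.8,"x":0.003,"y":-0.004,"z":0.32,"twist":0},{"gripper":0.8,"x":0.003,"y":-0.004,"z":0.344,"twist":0},{"gripper":0.8,"x":0.003,"y":-0.004,"z":0.344,"twist":0},{"gripper":0.1,"x":0.003,"y":-0.004,"z":0.344,"twist":0},{"gripper":0.1,"x":0.003,"y":-0.004,"z":0.344,"twist":0},{"gripper":0.1,"x":0.003,"y":-0.004,"z":0.344,"twist":0},{"gripper":0.1,"x":0.003,"y":-0.004,"z":0.344,"twist":0},{"gripper":0.1,"x":0.003,"y":-0.004,"z":0.344,"twist":0},{"gripper":0.1,"x":0.003,"y":-0.004,"z":0.344,"twist":0},{"gripper":0.1,"x":0.003,"y":-0.004,"z":0.344,"twist":0}]' 40
python3 -c "
from h import *
print(shift([.467,-.02,.2]), monitor.state()['position'])"
```

```text
time_s: 3.32
position: [0.5495, -0.3921, 0.0308]
tool_rot: [0.0, 0.834, -0.552, 0.002]
contact_force: [-1.1, 0.7, 5.5]
finger_gap: 0.265
[-0.7483 -0.1397 -0.3408] [ 0.54952202 -0.39209149  0.03080109]
```

```bash
python3 -m pendant '[{"gripper":0.1,"x":0,"y":0,"z":-0.1,"twist":0},{"gripper":0.1,"x":0,"y":0,"z":-0.2,"twist":0},{"gripper":0.1,"x":0,"y":0,"z":-0.35,"twist":0},{"gripper":0.1,"x":-0.12,"y":0.01,"z":-0.38,"twist":0},{"gripper":0.1,"x":-0.24,"y":0.03,"z":-0.4,"twist":0},{"gripper":0.1,"x":-0.36,"y":0.05,"z":-0.4,"twist":0},{"gripper":0.1,"x":-0.48,"y":0.06,"z":-0.4,"twist":0},{"gripper":0.1,"x":-0.6,"y":0.06,"z":-0.4,"twist":0},{"gripper":0.1,"x":-0.7,"y":0.06,"z":-0.4,"twist":0},{"gripper":0.1,"x":-0.7,"y":0.06,"z":-0.4,"twist":0},{"gripper":0.1,"x":-0.7,"y":0.06,"z":-0.4,"twist":0},{"gripper":0.1,"x":-0.7,"y":0.06,"z":-0.4,"twist":0}]' 40
python3 - <<'E'
from h import *
s=monitor.state(); c=cam('wrist'); im=save('wrist','pics/w3.png'); print(s['position'])
for a in [('b','jar_l',(.467,-.02)),('a','jar_l',(.461,-.145)),('a','jar_s',(.472,.156))]: print(a,proj(c,[*a[2],.025]),find(im,c,*a))
print(shift([.467,-.02,.2]))
E
```

```text
time_s: 4.82
position: [0.385, -0.0821, 0.2298]
tool_rot: [0.0, 0.834, -0.552, 0.002]
contact_force: [-0.3, 0.4, -1.5]
finger_gap: 0.263
[ 0.38503062 -0.08213073  0.22979451]
('b', 'jar_l', (0.467, -0.02)) [295.18434101  73.50335871] (array([ 0.4688, -0.0199]), np.float64(0.95))
('a', 'jar_l', (0.461, -0.145)) [403.41425398 128.70201105] (array([ 0.4622, -0.1418]), np.float64(0.9))
('a', 'jar_s', (0.472, 0.156)) [120.17275301 -11.38708063] (array([0.4743, 0.1631]), np.float64(0.87))
[-0.0507 -0.1995  0.0595]
```

View pics/w3.png

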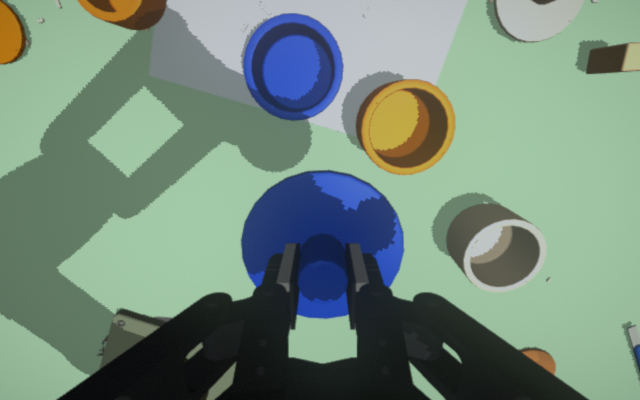

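The lid is held level, and the large blue jar at (293,66) fits (0.468,-0.020).

```bash
python3 -m pendant '[{"gripper":0.1,"x":-0.025,"y":-0.1,"z":0,"twist":0},{"gripper":0.1,"x":-0.05,"y":-0.2,"z":0.02,"twist":0},{"gripper":0.1,"x":-0.05,"y":-0.2005,"z":0.1,"twist":0},{"gripper":0.1,"x":-0.05,"y":-0.2005,"z":0.2,"twist":0},{"gripper":0.1,"x":-0.05,"y":-0.2005,"z":0.25,"twist":0},{"gripper":0.1,"x":-0.05,"y":-0.2005,"z":0.265,"twist":0},{"gripper":0.1,"x":-0.05,"y":-0.2005,"z":0.275,"twist":0},{"gripper":0.1,"x":-0.05,"y":-0.2005,"z":0.279,"twist":0},{"gripper":0.1,"x":-0.05,"y":-0.2005,"z":0.283,"twist":0},{"gripper":0.1,"x":-0.05,"y":-0.2005,"z":0.285,"twist":0},{"gripper":0.1,"x":-0.05,"y":-0.2005,"z":0.285,"twist":0}]' 40
python3 -c "
from h import *
print(shift([.468,-.020,.083]))"
```

```text
time_s: 6.25
position: [0.4681, -0.0205, 0.0875]
tool_rot: [0.0, 0.834, -0.552, 0.002]
contact_force: [-0.2, -0.9, -1.6]
finger_gap: 0.259
[-0.001  -0.0002  0.009 ]
```

```bash
python3 -m pendant '[{"gripper":0.1,"x":0,"y":0,"z":0.003,"twist":0},{"gripper":0.1,"x":0,"y":0,"z":0.006,"twist":0},{"gripper":0.1,"x":0,"y":0,"z":0.009,"twist":0},{"gripper":0.1,"x":0,"y":0,"z":0.009,"twist":0}]' 40
```

```text
time_s: 6.75
position: [0.4681, -0.0205, 0.083]
tool_rot: [0.0, 0.834, -0.552, 0.002]
contact_force: [0.4, -0.5, -1.5]
finger_gap: 0.263
```

```bash
python3 -m pendant '[{"gripper":0.1,"x":0,"y":0,"z":0.002,"twist":0},{"gripper":0.1,"x":0,"y":0,"z":0.004,"twist":0},{"gripper":0.1,"x":0,"y":0,"z":0.004,"twist":0}]' 40; python3 -m pendant '[{"gripper":0.1,"x":0,"y":0,"z":0.002,"twist":0},{"gripper":0.1,"x":0,"y":0,"z":0.004,"twist":0},{"gripper":0.1,"x":0,"y":0,"z":0.004,"twist":0}]' 40
```

```text
time_s: 7.12
position: [0.4682, -0.0205, 0.0828]
tool_rot: [0.001, 0.834, -0.552, 0.002]
contact_force: [-5.7, 0.8, 13.5]
finger_gap: 0.266
time_s: 7.5
position: [0.4682, -0.0205, 0.0828]
tool_rot: [0.001, 0.834, -0.552, 0.002]
contact_force: [-6.9, 0.5, 14.2]
finger_gap: 0.264
```

Contact comes at TCP z = 0.0828, exactly the seated height. I'll release and rise.

```bash
python3 -m pendant '[{"gripper":0.32,"x":0,"y":0,"z":0,"twist":0},{"gripper":0.4,"x":0,"y":0,"z":0,"twist":0},{"gripper":0.6,"x":0,"y":0,"z":0,"twist":0},{"gripper":0.6,"x":0,"y":0,"z":0,"twist":0},{"gripper":0.6,"x":0,"y":0,"z":-0.05,"twist":0},{"gripper":0.6,"x":0,"y":0,"z":-0.15,"twist":0},{"gripper":0.6,"x":0,"y":0,"z":-0.25,"twist":0},{"gripper":0.6,"x":0,"y":0,"z":-0.25,"twist":0}]' 40
python3 - <<'E'
from h import *
s=monitor.state(); c=cam('wrist'); im=save('wrist','pics/w4.png'); print(s['position'])
print(find(im,c,'b','lid_l',(.468,-.02),.052)); print(shift([.637,.2025,.2]))
E
```

```text
time_s: 8.5
position: [0.4715, -0.0209, 0.2127]
tool_rot: [-0.001, 0.834, -0.552, 0.007]
contact_force: [-0.5, -0.1, -0.6]
finger_gap: 0.603
[ 0.47151886 -0.02088288  0.21270027]
(array([ 0.4704, -0.02  ]), np.float64(0.99))
[-0.2799 -0.4823  0.0203]
```

View pics/w4.png

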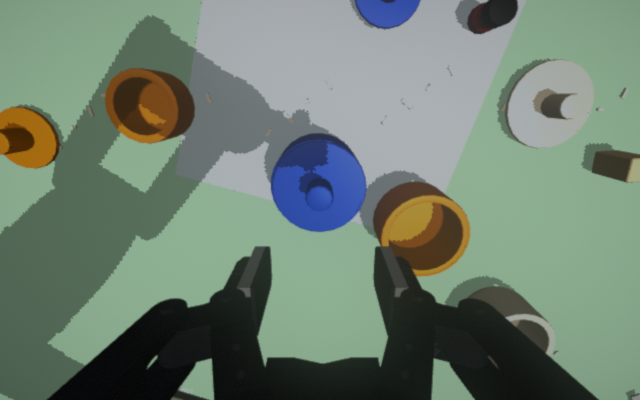

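The large blue lid is seated at (319,182), its disc concentric with the jar. Next is the large amber lid.

```bash
python3 - <<'E'
from h import *
c=cam('wrist'); im=cv2.imread('pics/w4.png')[:,:,::-1].copy()
for a in [('a','jar_l',(.462,-.142)),('a','jar_s',(.472,.156))]: print(a,find(im,c,*a))
E
python3 -m pendant '[{"gripper":0.8,"x":-0.06,"y":-0.1,"z":0,"twist":0},{"gripper":0.8,"x":-0.12,"y":-0.2,"z":0,"twist":0},{"gripper":0.8,"x":-0.18,"y":-0.3,"z":0.01,"twist":0},{"gripper":0.8,"x":-0.24,"y":-0.4,"z":0.015,"twist":0},{"gripper":0.8,"x":-0.28,"y":-0.482,"z":0.02,"twist":0},{"gripper":0.8,"x":-0.28,"y":-0.482,"z":0.02,"twist":0},{"gripper":0.8,"x":-0.28,"y":-0.482,"z":0.02,"twist":0},{"gripper":0.8,"x":-0.28,"y":-0.482,"z":0.02,"twist":0}]' 40
python3 - <<'E'
from h import *
s=monitor.state(); c=cam('wrist'); im=save('wrist','pics/w5.png'); print(s['position'])
a=find(im,c,'a','lid_l',(.637,.2025)); print(a, shift([*a[0],.028]))
print(find(im,c,'b','lid_s',(.653,-.01)),find(im,c,'b','jar_s',(.558,.381)))
E
```

```text
('a', 'jar_l', (0.462, -0.142)) (array([ 0.4581, -0.1472]), np.float64(0.7))
('a', 'jar_s', (0.472, 0.156)) (array([0.47 , 0.159]), np.float64(0.79))
time_s: 9.55
position: [0.636, 0.2013, 0.1996]
tool_rot: [0.001, 0.833, -0.553, 0.004]
contact_force: [0.8, -1.2, -0.1]
finger_gap: 0.799
[0.63596403 0.201334   0.19959306]
(array([0.6402, 0.201 ]), np.float64(0.95)) [ 0.0015 -0.0059  0.3441]
(array([ 0.656 , -0.0122]), np.float64(0.87)) (array([0.5559, 0.381 ]), np.float64(0.87))
```

```bash
python3 -m pendant '[{"gripper":0.8,"x":0.001,"y":-0.004,"z":0.12,"twist":0},{"gripper":0.8,"x":0.001,"y":-0.004,"z":0.24,"twist":0},{"gripper":0.8,"x":0.001,"y":-0.004,"z":0.32,"twist":0},{"gripper":0.8,"x":0.001,"y":-0.004,"z":0.342,"twist":0},{"gripper":0.8,"x":0.001,"y":-0.004,"z":0.342,"twist":0},{"gripper":0.1,"x":0.001,"y":-0.004,"z":0.342,"twist":0},{"gripper":0.1,"x":0.001,"y":-0.004,"z":0.342,"twist":0},{"gripper":0.1,"x":0.001,"y":-0.004,"z":0.342,"twist":0},{"gripper":0.1,"x":0.001,"y":-0.004,"z":0.342,"twist":0},{"gripper":0.1,"x":0.001,"y":-0.004,"z":0.342,"twist":0},{"gripper":0.1,"x":0.001,"y":-0.004,"z":0.342,"twist":0},{"gripper":0.1,"x":0.001,"y":-0.004,"z":0.342,"twist":0}]' 40
python3 -c "
from h import *
print(shift([.462-.11*.919,-.142-.11*.39,.23]))"
```

```text
time_s: 11.1
position: [0.6409, 0.2012, 0.0314]
tool_rot: [-0.001, 0.833, -0.553, 0.005]
contact_force: [-0.3, -1.2, 6.9]
finger_gap: 0.265
[ 0.4962  0.8134 -0.3995]
```

```bash
python3 -m pendant '[{"gripper":0.1,"x":0,"y":0,"z":-0.1,"twist":0},{"gripper":0.1,"x":0,"y":0,"z":-0.2,"twist":0},{"gripper":0.1,"x":0,"y":0,"z":-0.35,"twist":0},{"gripper":0.1,"x":0.06,"y":0.1,"z":-0.39,"twist":0},{"gripper":0.1,"x":0.12,"y":0.2,"z":-0.4,"twist":0},{"gripper":0.1,"x":0.18,"y":0.3,"z":-0.4,"twist":0},{"gripper":0.1,"x":0.24,"y":0.4,"z":-0.4,"twist":0},{"gripper":0.1,"x":0.3,"y":0.5,"z":-0.4,"twist":0},{"gripper":0.1,"x":0.37,"y":0.6,"z":-0.4,"twist":0},{"gripper":0.1,"x":0.43,"y":0.7,"z":-0.4,"twist":0},{"gripper":0.1,"x":0.495,"y":0.813,"z":-0.4,"twist":0},{"gripper":0.1,"x":0.495,"y":0.813,"z":-0.4,"twist":0},{"gripper":0.1,"x":0.495,"y":0.813,"z":-0.4,"twist":0},{"gripper":0.1,"x":0.495,"y":0.813,"z":-0.4,"twist":0}]' 40
python3 - <<'E'
from h import *
s=monitor.state(); c=cam('wrist'); im=save('wrist','pics/w6.png'); print(s['position'])
print(find(im,c,'a','jar_l',(.462,-.142)))
v=im.copy()
for r,z in((.045,.06),(.045,0),(.037,.06)):
    P=np.array([proj(c,[.4605+r*np.cos(t),-.1430+r*np.sin(t),z]) for t in np.linspace(0,6.28,60)]).round().astype(int)
    cv2.polylines(v,[P],True,(255,0,255),1)
cv2.imwrite('pics/w6o.png',v[:,:,::-1])
print(shift([.462,-.142,.1]))
E
```

```text
time_s: 12.85
position: [0.3615, -0.1831, 0.2301]
tool_rot: [-0.001, 0.834, -0.552, 0.005]
contact_force: [-0.7, 1.1, -2.1]
finger_gap: 0.264
[ 0.36148647 -0.18306161  0.23010467]
(array([ 0.4619, -0.1398]), np.float64(0.96))
[ 0.0016 -0.2149  0.2618]
```

View pics/w6o.png

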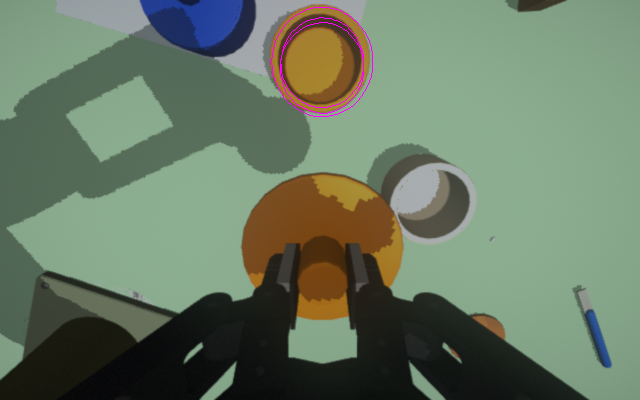

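```bash
python3 -m pendant '[{"gripper":0.1,"x":0,"y":-0.1,"z":0,"twist":0},{"gripper":0.1,"x":0.0005,"y":-0.218,"z":0.02,"twist":0},{"gripper":0.1,"x":0.0005,"y":-0.218,"z":0.1,"twist":0},{"gripper":0.1,"x":0.0005,"y":-0.218,"z":0.2,"twist":0},{"gripper":0.1,"x":0.0005,"y":-0.218,"z":0.26,"twist":0},{"gripper":0.1,"x":0.0005,"y":-0.218,"z":0.275,"twist":0},{"gripper":0.1,"x":0.0005,"y":-0.218,"z":0.285,"twist":0},{"gripper":0.1,"x":0.0005,"y":-0.218,"z":0.289,"twist":0},{"gripper":0.1,"x":0.0005,"y":-0.218,"z":0.292,"twist":0},{"gripper":0.1,"x":0.0005,"y":-0.218,"z":0.295,"twist":0},{"gripper":0.1,"x":0.0005,"y":-0.218,"z":0.297,"twist":0},{"gripper":0.1,"x":0.0005,"y":-0.218,"z":0.298,"twist":0}]' 40
```

```text
time_s: 14.4
position: [0.4638, -0.1413, 0.0834]
tool_rot: [-0.001, 0.834, -0.551, 0.005]
contact_force: [-3.7, 1.5, 10.4]
finger_gap: 0.263
```

Contact comes at the expected height, 0.0834. I'll release, rise, and check on the way to the small blue lid.

```bash
python3 -m pendant '[{"gripper":0.32,"x":0,"y":0,"z":0,"twist":0},{"gripper":0.4,"x":0,"y":0,"z":0,"twist":0},{"gripper":0.6,"x":0,"y":0,"z":0,"twist":0},{"gripper":0.6,"x":0,"y":0,"z":0,"twist":0},{"gripper":0.6,"x":0,"y":0,"z":-0.05,"twist":0},{"gripper":0.6,"x":0,"y":0,"z":-0.15,"twist":0},{"gripper":0.6,"x":0,"y":0,"z":-0.25,"twist":0},{"gripper":0.6,"x":0,"y":0,"z":-0.25,"twist":0}]' 40
python3 - <<'E'
from h import *
s=monitor.state(); c=cam('wrist'); im=save('wrist','pics/w7.png'); print(s['position'])
print(find(im,c,'a','lid_l',(.462,-.14),.052)); print(shift([.6545,-.011,.2]))
E
```

```text
time_s: 15.4
position: [0.4658, -0.1424, 0.2135]
tool_rot: [-0.002, 0.834, -0.551, 0.011]
contact_force: [-0.5, 0.3, -0.5]
finger_gap: 0.599
[ 0.46580107 -0.1424495   0.21353413]
(array([ 0.4642, -0.1405]), np.float64(1.01))
[-0.0913 -0.4525  0.0256]
```

View pics/w7.png

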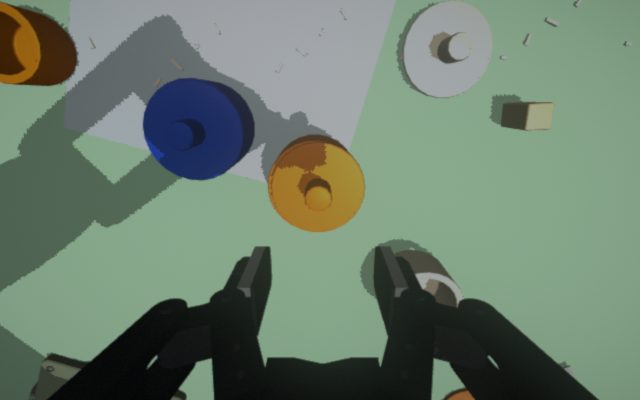

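Both large lids are seated: blue at (199,129) and amber at (317,184). Next is the small blue lid.

```bash
python3 -m pendant '[{"gripper":0.7,"x":-0.02,"y":-0.1,"z":0,"twist":0},{"gripper":0.7,"x":-0.04,"y":-0.2,"z":0,"twist":0},{"gripper":0.7,"x":-0.06,"y":-0.3,"z":0.01,"twist":0},{"gripper":0.7,"x":-0.08,"y":-0.4,"z":0.02,"twist":0},{"gripper":0.7,"x":-0.091,"y":-0.452,"z":0.025,"twist":0},{"gripper":0.7,"x":-0.091,"y":-0.452,"z":0.025,"twist":0},{"gripper":0.7,"x":-0.091,"y":-0.452,"z":0.025,"twist":0}]' 40
python3 - <<'E'
from h import *
s=monitor.state(); c=cam('wrist'); im=save('wrist','pics/w8.png'); print(s['position'])
a=find(im,c,'b','lid_s',(.6545,-.011)); print(a, shift([a[0][0]-.001,a[0][1],.028]))
E
```

```text
time_s: 16.32
position: [0.6528, -0.0115, 0.1986]
tool_rot: [-0.001, 0.834, -0.551, 0.006]
contact_force: [0.2, -0.9, 0.2]
finger_gap: 0.698
[ 0.65283507 -0.0115399   0.19855369]
(array([ 0.6561, -0.0118]), np.float64(0.92)) [-0.002  -0.0009  0.3423]
```

```bash
python3 -m pendant '[{"gripper":0.7,"x":-0.001,"y":-0.001,"z":0.12,"twist":0},{"gripper":0.7,"x":-0.001,"y":-0.001,"z":0.24,"twist":0},{"gripper":0.7,"x":-0.001,"y":-0.001,"z":0.32,"twist":0},{"gripper":0.7,"x":-0.001,"y":-0.001,"z":0.339,"twist":0},{"gripper":0.7,"x":-0.001,"y":-0.001,"z":0.339,"twist":0},{"gripper":0.1,"x":-0.001,"y":-0.001,"z":0.339,"twist":0},{"gripper":0.1,"x":-0.001,"y":-0.001,"z":0.339,"twist":0},{"gripper":0.1,"x":-0.001,"y":-0.001,"z":0.339,"twist":0},{"gripper":0.1,"x":-0.001,"y":-0.001,"z":0.339,"twist":0},{"gripper":0.1,"x":-0.001,"y":-0.001,"z":0.339,"twist":0},{"gripper":0.1,"x":-0.001,"y":-0.001,"z":0.339,"twist":0},{"gripper":0.1,"x":-0.001,"y":-0.001,"z":0.339,"twist":0}]' 40
python3 -c "
from h import *
print(shift([.557-.11*.919,.381-.11*.39,.23]))"
```

```text
time_s: 17.88
position: [0.6571, -0.0124, 0.0324]
tool_rot: [-0.002, 0.834, -0.552, 0.009]
contact_force: [-1.1, 0.7, 6.5]
finger_gap: 0.264
[-0.7974  0.0909 -0.4066]
```

```bash
python3 -m pendant '[{"gripper":0.1,"x":0,"y":0,"z":-0.1,"twist":0},{"gripper":0.1,"x":0,"y":0,"z":-0.2,"twist":0},{"gripper":0.1,"x":0,"y":0,"z":-0.35,"twist":0},{"gripper":0.1,"x":-0.12,"y":0.01,"z":-0.39,"twist":0},{"gripper":0.1,"x":-0.24,"y":0.03,"z":-0.4,"twist":0},{"gripper":0.1,"x":-0.36,"y":0.04,"z":-0.4,"twist":0},{"gripper":0.1,"x":-0.48,"y":0.06,"z":-0.4,"twist":0},{"gripper":0.1,"x":-0.6,"y":0.07,"z":-0.4,"twist":0},{"gripper":0.1,"x":-0.7,"y":0.08,"z":-0.405,"twist":0},{"gripper":0.1,"x":-0.797,"y":0.09,"z":-0.406,"twist":0},{"gripper":0.1,"x":-0.797,"y":0.09,"z":-0.406,"twist":0},{"gripper":0.1,"x":-0.797,"y":0.09,"z":-0.406,"twist":0}]' 40
python3 - <<'E'
from h import *
s=monitor.state(); c=cam('wrist'); im=save('wrist','pics/w9.png'); print(s['position'])
a=find(im,c,'b','jar_s',(.557,.381));print(a)
v=im.copy()
for r,z in((.033,.05),(.033,0),(.025,.05)):
    P=np.array([proj(c,[a[0][0]+r*np.cos(t),a[0][1]+r*np.sin(t),z]) for t in np.linspace(0,6.28,60)]).round().astype(int)
    cv2.polylines(v,[P],True,(255,0,255),1)
cv2.imwrite('pics/w9o.png',v[:,:,::-1])
print(shift([*a[0],.0744]))
E
```

```text
time_s: 19.38
position: [0.4564, 0.3379, 0.2298]
tool_rot: [-0.002, 0.834, -0.551, 0.009]
contact_force: [0.1, -0.3, -1.3]
finger_gap: 0.264
[0.45636583 0.33792723 0.22983541]
(array([0.5574, 0.3795]), np.float64(0.93))
[-0.0029 -0.2143  0.3135]
```

View pics/w9o.png

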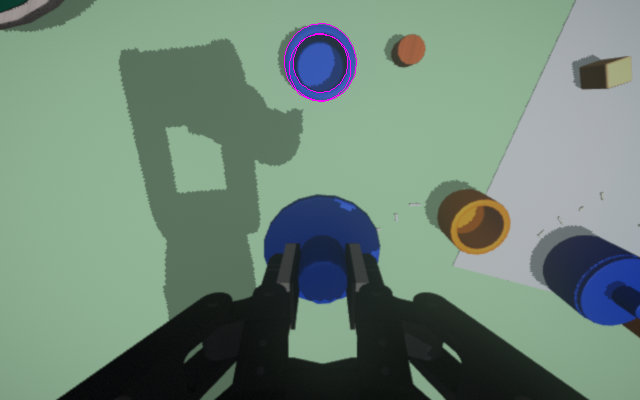

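The overlay fits the small blue jar at (320,62). I'll place the lid.

```bash
python3 -m pendant '[{"gripper":0.1,"x":-0.001,"y":-0.1,"z":0,"twist":0},{"gripper":0.1,"x":-0.003,"y":-0.215,"z":0.02,"twist":0},{"gripper":0.1,"x":-0.003,"y":-0.2145,"z":0.1,"twist":0},{"gripper":0.1,"x":-0.003,"y":-0.2145,"z":0.2,"twist":0},{"gripper":0.1,"x":-0.003,"y":-0.2145,"z":0.28,"twist":0},{"gripper":0.1,"x":-0.003,"y":-0.2145,"z":0.294,"twist":0},{"gripper":0.1,"x":-0.003,"y":-0.2145,"z":0.303,"twist":0},{"gripper":0.1,"x":-0.003,"y":-0.2145,"z":0.307,"twist":0},{"gripper":0.1,"x":-0.003,"y":-0.2145,"z":0.31,"twist":0},{"gripper":0.1,"x":-0.003,"y":-0.2145,"z":0.312,"twist":0},{"gripper":0.1,"x":-0.003,"y":-0.2145,"z":0.314,"twist":0},{"gripper":0.1,"x":-0.003,"y":-0.2145,"z":0.315,"twist":0}]' 40
```

```text
time_s: 20.92
position: [0.5577, 0.3799, 0.0746]
tool_rot: [-0.002, 0.834, -0.552, 0.009]
contact_force: [-1.5, -0.5, 4.3]
finger_gap: 0.26
```

```bash
python3 -m pendant '[{"gripper":0.32,"x":0,"y":0,"z":0,"twist":0},{"gripper":0.4,"x":0,"y":0,"z":0,"twist":0},{"gripper":0.6,"x":0,"y":0,"z":0,"twist":0},{"gripper":0.6,"x":0,"y":0,"z":0,"twist":0},{"gripper":0.6,"x":0,"y":0,"z":-0.05,"twist":0},{"gripper":0.6,"x":0,"y":0,"z":-0.15,"twist":0},{"gripper":0.6,"x":0,"y":0,"z":-0.26,"twist":0},{"gripper":0.6,"x":0,"y":0,"z":-0.26,"twist":0}]' 40
python3 - <<'E'
from h import *
s=monitor.state(); c=cam('wrist'); im=save('wrist','pics/w10.png'); print(s['position'])
print(find(im,c,'b','lid_s',(.5574,.3795),.042)); print(shift([.385,.277,.2]))
E
```

```text
time_s: 21.92
position: [0.5591, 0.3828, 0.2123]
tool_rot: [-0.008, 0.834, -0.552, 0.013]
contact_force: [0.2, 0.3, 0.2]
finger_gap: 0.599
[0.5591021  0.38282782 0.21226002]
(array([0.5589, 0.3797]), np.float64(0.98))
[0.0579 0.3995 0.0095]
```

View pics/w10.png

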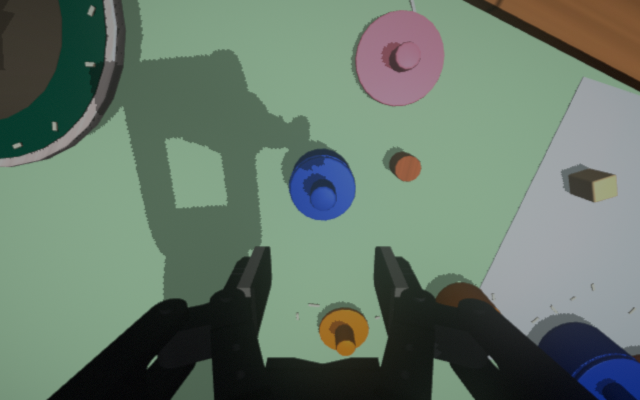

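The small blue lid is seated at (322,185). Last is the small amber lid.

```bash
python3 -m pendant '[{"gripper":0.7,"x":0.015,"y":0.1,"z":0,"twist":0},{"gripper":0.7,"x":0.03,"y":0.2,"z":0,"twist":0},{"gripper":0.7,"x":0.045,"y":0.3,"z":0.005,"twist":0},{"gripper":0.7,"x":0.058,"y":0.3995,"z":0.0095,"twist":0},{"gripper":0.7,"x":0.058,"y":0.3995,"z":0.0095,"twist":0},{"gripper":0.7,"x":0.058,"y":0.3995,"z":0.0095,"twist":0},{"gripper":0.7,"x":0.058,"y":0.3995,"z":0.0095,"twist":0}]' 40
python3 - <<'E'
from h import *
s=monitor.state(); c=cam('wrist'); im=save('wrist','pics/w11.png'); print(s['position'])
a=find(im,c,'a','lid_s',(.385,.277)); print(a, shift([a[0][0]-.001,a[0][1],.029]))
E
```

```text
time_s: 22.85
position: [0.3864, 0.2776, 0.2003]
tool_rot: [-0.006, 0.834, -0.552, 0.011]
contact_force: [0.2, -1.0, 0.3]
finger_gap: 0.696
[0.3863774  0.27757196 0.20032325]
(array([0.3867, 0.2764]), np.float64(0.93)) [-0.0027  0.0096  0.3425]
```

```bash
python3 -m pendant '[{"gripper":0.7,"x":-0.0027,"y":0.0095,"z":0.12,"twist":0},{"gripper":0.7,"x":-0.0027,"y":0.0095,"z":0.24,"twist":0},{"gripper":0.7,"x":-0.0027,"y":0.0095,"z":0.32,"twist":0},{"gripper":0.7,"x":-0.0027,"y":0.0095,"z":0.341,"twist":0},{"gripper":0.7,"x":-0.0027,"y":0.0095,"z":0.341,"twist":0},{"gripper":0.1,"x":-0.0027,"y":0.0095,"z":0.341,"twist":0},{"gripper":0.1,"x":-0.0027,"y":0.0095,"z":0.341,"twist":0},{"gripper":0.1,"x":-0.0027,"y":0.0095,"z":0.341,"twist":0},{"gripper":0.1,"x":-0.0027,"y":0.0095,"z":0.341,"twist":0},{"gripper":0.1,"x":-0.0027,"y":0.0095,"z":0.341,"twist":0},{"gripper":0.1,"x":-0.0027,"y":0.0095,"z":0.341,"twist":0},{"gripper":0.1,"x":-0.0027,"y":0.0095,"z":0.341,"twist":0}]' 40
python3 -c "
from h import *
print(shift([.472-.11*.919,.157-.11*.39,.23]))"
```

```text
time_s: 24.4
position: [0.3873, 0.2773, 0.0317]
tool_rot: [-0.007, 0.834, -0.552, 0.012]
contact_force: [-0.7, -0.2, 5.9]
finger_gap: 0.262
[ 0.2924  0.1477 -0.397 ]
```

```bash
python3 -m pendant '[{"gripper":0.1,"x":0,"y":0,"z":-0.1,"twist":0},{"gripper":0.1,"x":0,"y":0,"z":-0.2,"twist":0},{"gripper":0.1,"x":0,"y":0,"z":-0.35,"twist":0},{"gripper":0.1,"x":0.1,"y":0.05,"z":-0.39,"twist":0},{"gripper":0.1,"x":0.2,"y":0.1,"z":-0.395,"twist":0},{"gripper":0.1,"x":0.292,"y":0.148,"z":-0.397,"twist":0},{"gripper":0.1,"x":0.292,"y":0.148,"z":-0.397,"twist":0},{"gripper":0.1,"x":0.292,"y":0.148,"z":-0.397,"twist":0},{"gripper":0.1,"x":0.292,"y":0.148,"z":-0.397,"twist":0}]' 40
python3 - <<'E'
from h import *
s=monitor.state(); c=cam('wrist'); im=save('wrist','pics/w12.png'); print(s['position'])
a=find(im,c,'a','jar_s',(.472,.157));print(a)
v=im.copy()
for r,z in((.033,.05),(.033,0),(.025,.05)):
    P=np.array([proj(c,[a[0][0]+r*np.cos(t),a[0][1]+r*np.sin(t),z]) for t in np.linspace(0,6.28,60)]).round().astype(int)
    cv2.polylines(v,[P],True,(255,0,255),1)
cv2.imwrite('pics/w12o.png',v[:,:,::-1])
print(shift([*a[0],.0737]))
E
```

```text
time_s: 25.52
position: [0.3706, 0.1153, 0.2299]
tool_rot: [-0.007, 0.834, -0.551, 0.012]
contact_force: [0.9, -0.6, 0.4]
finger_gap: 0.265
[0.3705766  0.11527005 0.2299379 ]
(array([0.4734, 0.1549]), np.float64(0.94))
[ 0.0044 -0.2123  0.3179]
```

View pics/w12o.png

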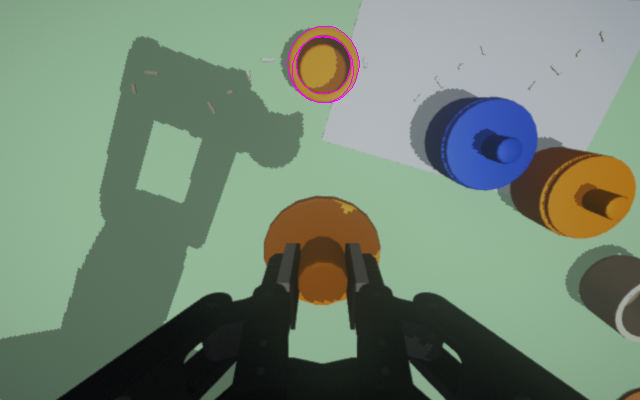

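The fit on the small amber jar at (323,63) is good, and both large lids still sit well.

```bash
python3 -m pendant '[{"gripper":0.1,"x":0.002,"y":-0.1,"z":0,"twist":0},{"gripper":0.1,"x":0.004,"y":-0.212,"z":0.02,"twist":0},{"gripper":0.1,"x":0.0044,"y":-0.212,"z":0.1,"twist":0},{"gripper":0.1,"x":0.0044,"y":-0.212,"z":0.2,"twist":0},{"gripper":0.1,"x":0.0044,"y":-0.212,"z":0.28,"twist":0},{"gripper":0.1,"x":0.0044,"y":-0.212,"z":0.298,"twist":0},{"gripper":0.1,"x":0.0044,"y":-0.212,"z":0.307,"twist":0},{"gripper":0.1,"x":0.0044,"y":-0.212,"z":0.311,"twist":0},{"gripper":0.1,"x":0.0044,"y":-0.212,"z":0.314,"twist":0},{"gripper":0.1,"x":0.0044,"y":-0.212,"z":0.316,"twist":0},{"gripper":0.1,"x":0.0044,"y":-0.212,"z":0.318,"twist":0},{"gripper":0.1,"x":0.0044,"y":-0.212,"z":0.319,"twist":0}]' 40
```

```text
time_s: 27.08
position: [0.4737, 0.1548, 0.0738]
tool_rot: [-0.007, 0.835, -0.551, 0.012]
contact_force: [-2.0, -0.7, 5.4]
finger_gap: 0.26
```

Release, rise, and retreat so the final views are clear.

```bash
python3 -m pendant '[{"gripper":0.32,"x":0,"y":0,"z":0,"twist":0},{"gripper":0.4,"x":0,"y":0,"z":0,"twist":0},{"gripper":0.6,"x":0,"y":0,"z":0,"twist":0},{"gripper":0.6,"x":0,"y":0,"z":0,"twist":0},{"gripper":0.6,"x":0,"y":0,"z":-0.05,"twist":0},{"gripper":0.6,"x":0,"y":0,"z":-0.15,"twist":0},{"gripper":0.6,"x":0,"y":0,"z":-0.27,"twist":0},{"gripper":0.6,"x":0,"y":0.1,"z":-0.4,"twist":0},{"gripper":0.6,"x":0,"y":0.2,"z":-0.42,"twist":0},{"gripper":0.6,"x":0,"y":0.2,"z":-0.42,"twist":0},{"gripper":0.6,"x":0,"y":0.2,"z":-0.42,"twist":0}]' 40
python3 - <<'E'
from h import *
w=cam('wrist'); im=save('wrist','pics/f_w.png'); it=save('top','pics/f_t.png'); i2=save('side','pics/f_s.png')
cs,ct=cam('side'),cam('top')
for n,col,k,xy,dz in (('lb','b','lid_l',(.468,-.02),.052),('la','a','lid_l',(.462,-.14),.052),('sb','b','lid_s',(.5574,.3795),.042),('sa','a','lid_s',(.4734,.1549),.042)): print(n,find(im,w,col,k,xy,dz))
v=np.vstack([cv2.resize(i2[120:330,150:450],(640,448),interpolation=2)]); v=np.hstack([v]); cv2.imwrite('pics/f_sc.png',v[:,:,::-1])
E
```

```text
time_s: 28.45
position: [0.3759, 0.1157, 0.2812]
tool_rot: [-0.008, 0.834, -0.551, 0.013]
contact_force: [0.1, 0.5, -1.0]
finger_gap: 0.601
lb (array([ 0.4688, -0.0189]), np.float64(1.01))
la (array([ 0.4631, -0.1386]), np.float64(1.05))
sb (array([nan, nan]), np.float64(inf))
sa (array([0.473 , 0.1544]), np.float64(0.97))h.py:25: RuntimeWarning: Mean of empty slice.
  ys,xs=np.nonzero(m); return np.array([xs.mean(),ys.mean()])/S-.5, m.sum()/S/S
  ret = ret.dtype.type(ret / rcount)
h.py:24: RuntimeWarning: invalid value encountered in cast
  cv2.fillConvexPoly(m,cv2.convexHull(np.array(P,np.float32)).astype(np.int32),1)
h.py:40: RuntimeWarning: divide by zero encountered in scalar divide
  return xy.round(4),np.round(best[1]/A,2)
```

View pics/f_sc.png

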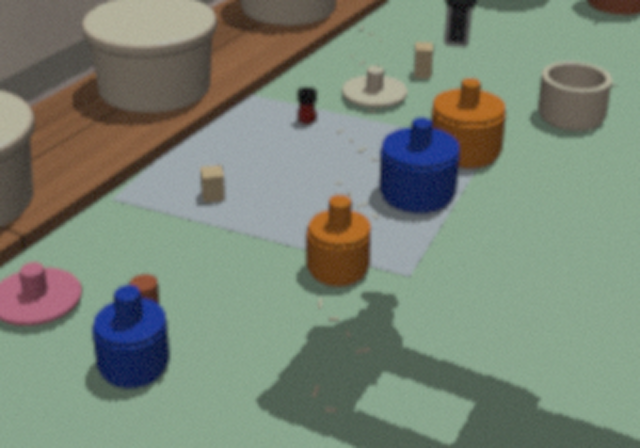

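View pics/f_w.png

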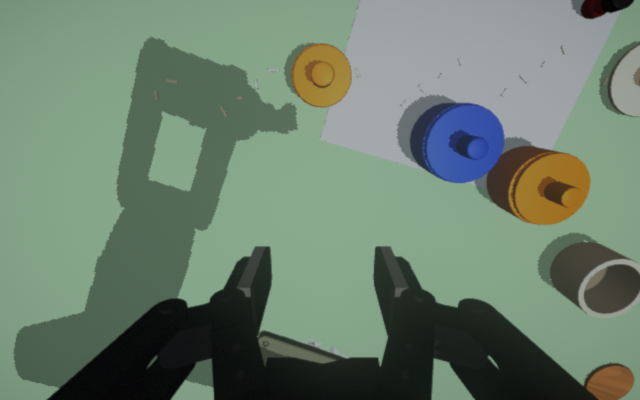

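All four lids sit flat, the cream jar is still open, and the cream and pink lids are where they were. Handing in.

```bash
python3 -c "
from rig import hand_in
print(hand_in())"
```

```text
the job is handed in; nothing more can be done
None
```

I put all four lids on the jars of their own colour and size, and handed the job in at about 28.6 s of the 122 s allowed. Each was lowered until it touched at the expected seated height (largest force reading 14 N) and then released.

- **Last checks:** the final side view shows all four lids flat and centred. Wrist measurements put each lid within about 2 mm of its jar's centre as measured before placing. The cream jar is still open, and the cream and pink lids were not touched.
- **Check that failed:** the small blue lid was outside the final wrist picture, so that measurement gave nothing. It rests on the close-up taken just after placing (lid at 0.559, 0.380; jar at 0.557, 0.380) and the final side view.
- **Disagreements:** the networks mislabelled several things at the start, so I chose by colour and size instead. Cameras differed by 2–3 mm on the lids and by up to about 1 cm on jars that were partly hidden or in shadow, so I used a close wrist picture for each placing. The tool had also tilted by about 1.5–1.7° by the end, with no visible effect on the lids.

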